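Sort the leftover drain fittings beside the furnace

ROBOT

A 7-joint arm with a two-finger parallel gripper is mounted at the origin on the work surface. World frame = base frame: x ahead of the robot, y to its left, z up, the work surface at z = 0. Lengths are in m, angles in rad, forces in N, time in s.
With the tool pointing down it reaches from about 0.4 to 0.85 m from the base axis. Payload 10.4 kg.
Tool frame: the origin (TCP) lies at the very end of the fingers, on their centre line; the grasp point (between the pads) lies 19 mm behind it; x points along the fingers, y is the direction in which the jaws open and shut, and the axes are right-handed (so a half turn about x gives the same grasp; the last joint's range is limited). The gripper opens to 87 mm and grips with 3 to 60 N. Pads are 19 mm wide; open, the fingers measure 117 mm over their backs; the gripper's body (75 mm by 190 mm) begins 51 mm behind the grasp point.
Start: joints at [1.23, 0.332, -0.065, 1.46, 0.022, 1.35, -0.088], TCP at [0.195, -0.594, 0.223] pointing down, gripper open.
Joint ranges: [-2.6, 2.6], [-0.5, 2.12], [-1.47, 1.34], [0.16, 2.42], [-1.27, 4.41], [0.06, 2.06], [-2.6, 2.6]. Speed limits (rad/s): [2.22, 2.22, 2.79, 2.79, 3.14, 3.14, 3.14].

INTERFACE

Orientations are given as a unit quaternion [w, x, y, z].
In Python, from cell import robot, get_image, workorder gives the robot as it stands.
- The arm moves only by the shell command python3 -m creep 'ROWS' [OPENING]. ROWS is a JSON object of lists of equal length, an entry for each row: "xyz": the shift along the tool's x, y, z in m, a list of three; "twist": the turn, a rotation vector about the tool's x, y, z in degrees, a list of three. In form: {"xyz": [[dx, dy, dz], ...], "twist": [[ax, ay, az], ...]}. A call has 1 to 8 rows; each row shifts and turns the commanded pose from where the row before left it, along the tool's axes as they then stand; what a row does not reach is not made up. A row lasts 1/10 s, in which the tool goes at most 50 mm and 8.59 degrees, less where a joint would pass 70% of its speed; a pose out of reach is approached as far as the arm can. A call is refused whole if a number of a shift passes 0.05 or a number of a turn 8.59, either way. A call with a gripper value outside its range is refused whole. OPENING is the closure in counts, from 0 (fully open) to 255 (shut), set as the call begins (- or left out, the last holds). The fingers move at their own pace and stop on an object; the grip force is fixed at half the most. Time passes only in rows, so rows that do not move let the fingers close. It gives the time, the measured TCP pose, the force and the opening at its end, in the units of the state.
- robot.sense(): the state, without advancing time (a new reading comes with each control period).
- get_image(name): name is "scene" or "top"; returns a dict with "frame" (480x640x3 uint8, red, green, blue), "range_z" (480x640 float32, m along the optical axis (not along the pixel's ray), 0 where there is no reading), "camera_matrix" (3x3 intrinsics, pixels), "R" (3x3) and "t" (3): a world point X has camera coordinates R X + t. Camera axes: x right, y down, z forward; pixel columns grow to the right and rows downward; lengths in m; the calibration is good to about 2 mm. A picture is of the moment at which its call begins.
- workorder.finish_job(): hands the job in, once; it reports no verdict.
The state is a dict: "clock": time; "joints": joint angles; "joint_velocities": joint speeds; "effort": joint torques, N m; "tool_pos": TCP position; "eef_rot": TCP orientation; "contact_force": force on the tool from outside, world axes, zero at the start; "wrist_torque": the same for the moment, N m; "finger_gap": opening from 0.0 (shut) to 1.0 (fully open).
Only numpy, scipy, OpenCV 4.12 (cv2) and the standard library are available. Lean on these libraries where they do the work, as an engineer would, in place of code of your own. Each camera call takes 0.05 s, during which the arm holds its last target.

TASK

Put away the four loose white plastic pipe fittings left over from the furnace drain job: set each one in the empty compartment of the bin whose sample is the same kind (elbow, tee, open coupling or closed cap), resting on the bin's floor the same way up as you found it. Leave the copper elbow and the brass tee where they lie.

Things in the scene. Friction and masses are not known exactly. Their poses are not given: they have to be found in the camera images.
- elbow: Loose white plastic pipe elbow (90 degrees), lying flat, 54 x 54 mm, 34 mm high. Origin: centre of that square, on the underside. Both legs lie level with their axes 17 mm up and meet at the corner (-13, -13) mm; one leg runs along +x, the other along +y, each ending 40 mm from the corner. Legs are 28 mm thick, with a 34 mm socket over the last 16 mm. About 45 g.
- tee: Loose white plastic pipe tee, lying flat, 68 x 59 mm, 34 mm high. Origin: on the underside, mid-length and midway across. All axes are level, 17 mm up. The straight run lies along x (68 mm long) at y = -12.5 mm; the branch leaves its middle towards +y and ends 42 mm from the run's axis (y = +29.5 mm). Legs are 28 mm thick, with a 34 mm socket over the last 16 mm of each. About 55 g.
- coupling: Loose white plastic pipe coupling standing upright: a plain tube open at the top, 36 mm outside, 27 mm inside diameter, 46 mm high. Origin: centre of the underside, z up. About 35 g.
- cap: Loose white plastic pipe cap standing with its closed, slightly domed end up: 38 mm diameter, 32 mm high (straight sides up to 24 mm, no hole to be seen from above). Origin: centre of the underside, z up. About 30 g.
- bin_elbow: Fixed grey bin, 176 x 110 mm outside, walls 22 mm high, walls and floor 4 mm thick. Nearer the robot (-x): an empty compartment, 102 x 102 mm inside; beyond a cross wall (+x): a 62 x 102 mm one with a fixed sample, a white elbow. Origin: underside, below the centre of the EMPTY compartment (floor 4 mm above it); x points towards the sample, 86 mm away.
- bin_tee: Fixed grey bin, 176 x 110 mm outside, walls 22 mm high, walls and floor 4 mm thick. Nearer the robot (-x): an empty compartment, 102 x 102 mm inside; beyond a cross wall (+x): a 62 x 102 mm one with a fixed sample, a white tee. Origin: underside, below the centre of the EMPTY compartment (floor 4 mm above it); x points towards the sample, 86 mm away.
- bin_coupling: Fixed grey bin, 176 x 110 mm outside, walls 22 mm high, walls and floor 4 mm thick. Nearer the robot (-x): an empty compartment, 102 x 102 mm inside; beyond a cross wall (+x): a 62 x 102 mm one with a fixed sample, a white open-tube coupling. Origin: underside, below the centre of the EMPTY compartment (floor 4 mm above it); x points towards the sample, 86 mm away.
- bin_cap: Fixed grey bin, 176 x 110 mm outside, walls 22 mm high, walls and floor 4 mm thick. Nearer the robot (-x): an empty compartment, 102 x 102 mm inside; beyond a cross wall (+x): a 62 x 102 mm one with a fixed sample, a white domed cap. Origin: underside, below the centre of the EMPTY compartment (floor 4 mm above it); x points towards the sample, 86 mm away.
- copper_elbow: Loose copper elbow, smaller and thinner than the plastic one (43 x 43 mm, 24 mm high), lying flat. Not part of the job: stays where it lies. Origin: centre of its underside.
- brass_tee: Loose brass tee, smaller than the plastic one (52 x 42 mm, 24 mm high), lying flat. Not part of the job: stays where it lies. Origin: centre of its underside.
Not all that is in view belongs to the job. What is shaped like the coupling but green or red is not meant. Leave any purple look-alike of the elbow alone.

How it is judged:
By the outcome, as a careful person would: the job done as asked, in the order asked, and still so for the second after the job is handed in, with the robot touching nothing.
It also fails if it takes over 104 s, if anything falls off the work surface, if the arm or the gripper's body presses on something with over 40 N, if the wrist force passes 120 N, or if a joint passes its speed limit or range.

## Working session

There is one attempt and no reset: what is moved stays moved. The work goes in short steps, Python scripts to look and compute and a shell command to move; the robot and the scene stay as the last step left them, time stands still between calls to the robot, and variables do not carry over. Pictures are saved under pics/ and viewed, and the job is handed in when it is done.

```bash
ls; mkdir -p pics; python3 - <<'E'
from cell import robot,get_image
import cv2,numpy as np
s=robot.sense();print(s['clock'],s['tool_pos'],s['eef_rot'],s['finger_gap'])
for n in ('scene','top'):
    d=get_image(n);np.savez('pics/%s0.npz'%n,**d)
    cv2.imwrite('pics/%s0.png'%n,d['frame'][:,:,::-1])
    print(n,d['camera_matrix'],d['R'],d['t'])
E
```

```text
pics
0.0 [ 0.19515351 -0.59333835  0.22174767] [-0.11140271 -0.69808805 -0.11238533  0.69830656] 1.004401879741718
scene [[579.44134521   0.         325.56721867]
 [  0.         579.44134521 235.59010717]
 [  0.           0.           1.        ]] [[ 0.25836036  0.96600587 -0.00908754]
 [ 0.52031214 -0.14707221 -0.84121641]
 [-0.81395651  0.21260861 -0.54062221]] [-0.13088769 -0.20936192  1.46747713]
top [[450.6282188    0.         319.77363806]
 [  0.         450.6282188  234.48723909]
 [  0.           0.           1.        ]] [[ 0.02321729 -0.99971791  0.00500482]
 [-0.99720347 -0.02351403 -0.07093896]
 [ 0.07103664 -0.00334381 -0.9974681 ]] [-0.0287261   0.44109247  0.80669824]
```

View pics/top0.png

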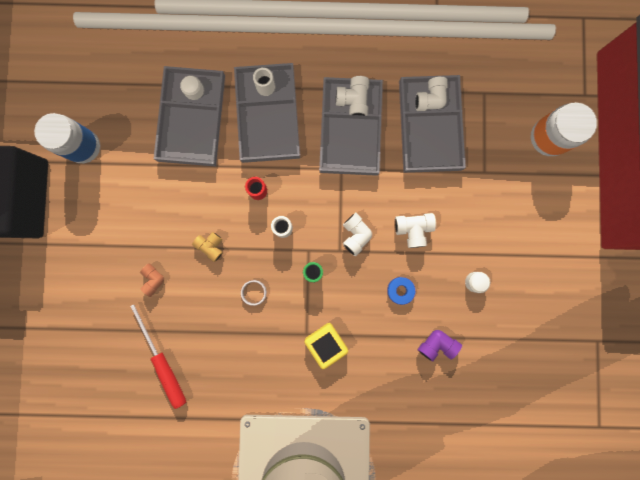

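View pics/scene0.png

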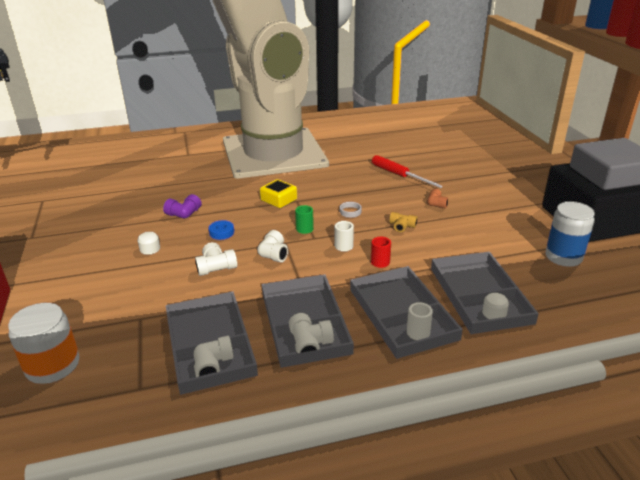

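Candidates, in top-view pixels:
- **Coupling:** white (282,227). Not meant: red (256,188), green (313,272), steel ring (254,293).
- **Elbow:** white (358,235). Not meant: purple (440,345), copper (152,280).
- **Tee:** white (415,228). Not meant: brass (208,247).
- **Cap:** white (478,282).
- **Bins, left to right:** cap, coupling, tee, elbow.

I'll check these choices in a close crop and measure.

```bash
cat > h.py <<'E'
import numpy as np,cv2
def cloud(d):
    K=d['camera_matrix'];z=d['range_z'];v,u=np.mgrid[:480,:640]
    c=np.stack([(u-K[0,2])/K[0,0]*z,(v-K[1,2])/K[1,1]*z,z],-1)
    return (c-d['t'])@d['R']
def proj(d,X):
    c=d['R']@np.asarray(X)+d['t'];p=d['camera_matrix']@c;return p[:2]/p[2]
E
python3 - <<'E'
import numpy as np,cv2
from h import *
d=dict(np.load('pics/top0.npz'));s=dict(np.load('pics/scene0.npz'))
P=cloud(d);f=d['frame']
cv2.imwrite('pics/crop0.png',cv2.resize(f[160:370,130:530,::-1],None,fx=2,fy=2,interpolation=cv2.INTER_CUBIC))
hsv=cv2.cvtColor(f,cv2.COLOR_RGB2HSV)
Z=P[...,2];print('table z',np.median(Z[300:330,200:300]))
ob=((Z>0.008)&(d['range_z']>0)).astype(np.uint8);ob[:165]=0;ob[400:]=0
n,l,st,ce=cv2.connectedComponentsWithStats(ob)
for i in range(1,n):
    if st[i,4]<60:continue
    p=P[l==i];h=p[:,2].max();
    r=cv2.minAreaRect((p[:,:2]*1000).astype(np.float32))
    print(ce[i].round(),st[i,4],'hmax',h.round(4),'rect',np.round(r[0],1),np.round(r[1],1),round(r[2],1),'hsv',np.median(hsv[l==i],0))
    q=p[p[:,2]>h-0.010];print('   top med',q.mean(0).round(4),'x',p[:,0].min().round(3),p[:,0].max().round(3),'y',p[:,1].min().round(3),p[:,1].max().round(3))
# bins : rim at z~.022
dk=((Z>0.015)&(Z<0.027)&(hsv[...,1]<80)).astype(np.uint8);dk[180:]=0;dk[:55]=0
n,l,st,ce=cv2.connectedComponentsWithStats(dk)
for i in range(1,n):
    if st[i,4]<200:continue
    p=P[l==i];r=cv2.minAreaRect((p[:,:2]*1000).astype(np.float32))
    print('bin',ce[i].round(),np.round(r[0],1),np.round(r[1],1),round(r[2],1))
E
```

```text
table z -0.000747636259608655
[ 22. 200.] 3259 hmax 0.1031 rect [479.7 503.1] [ 66.4 154. ] 65.4 hsv [30.  9. 28.]
   top med [0.4852 0.4992 0.0981] x 0.423 0.559 y 0.488 0.565
[350. 171.] 239 hmax 0.0244 rect [563.1 -68.4] [ 15.  108.6] 1.6 hsv [  5.  18. 132.]
   top med [ 0.5607 -0.0688  0.0204] x 0.557 0.572 y -0.123 -0.014
[433. 168.] 234 hmax 0.0236 rect [ 572.1 -226.2] [ 11.3 110.1] 3.3 hsv [  4.  17. 126.]
   top med [ 0.5688 -0.224   0.02  ] x 0.563 0.577 y -0.281 -0.171
[620. 206.] 3241 hmax 0.1119 rect [ 496.6 -543.3] [166.7  56.8] 20.6 hsv [  1. 178. 113.]
   top med [ 0.5046 -0.5388  0.1053] x 0.428 0.584 y -0.599 -0.536
[255. 188.] 380 hmax 0.0486 rect [522.   99.4] [34.6 34.2] 0.6 hsv [  1. 183. 133.]
   top med [0.5227 0.0996 0.0443] x 0.505 0.539 y 0.082 0.117
[356. 234.] 743 hmax 0.0379 rect [444.1 -81.6] [58.1 58.1] 46.5 hsv [ 21.  22. 237.]
   top med [ 0.4438 -0.0805  0.031 ] x 0.406 0.483 y -0.112 -0.06
[415. 228.] 941 hmax 0.0356 rect [ 452.8 -191.5] [59.2 68.9] 6.7 hsv [ 21.  18. 242.]
   top med [ 0.4567 -0.1908  0.0297] x 0.422 0.485 y -0.226 -0.155
[281. 22
[... 985 characters left out ...]
 [0.3344 0.1012 0.0109] x 0.312 0.356 y 0.079 0.123
[162. 367.] 948 hmax 0.0283 rect [220.8 272.4] [193.2  26.3] 28.8 hsv [  1. 191. 216.]
   top med [0.181  0.2482 0.0229] x 0.142 0.306 y 0.215 0.321
[326. 346.] 1201 hmax 0.0379 rect [243.  -33.3] [62.5 58.2] 35.2 hsv [ 25. 156. 217.]
   top med [ 0.2438 -0.0332  0.0332] x 0.205 0.283 y -0.071 0.005
[439. 346.] 815 hmax 0.036 rect [ 244.6 -235.5] [57.5 57. ] 54.6 hsv [143. 138. 171.]
   top med [ 0.2455 -0.2366  0.0299] x 0.22 0.275 y -0.274 -0.198
bin [265. 109.] [668.5  86.3] [178.  110.2] 5.4
bin [188. 112.] [658.3 230. ] [111.5 177.9] 86.7
bin [432. 119.] [ 655.1 -221.7] [177.4 111.7] 3.3
bin [351. 121.] [646.4 -70.7] [110.  177.3] 88.7
```

View pics/crop0.png

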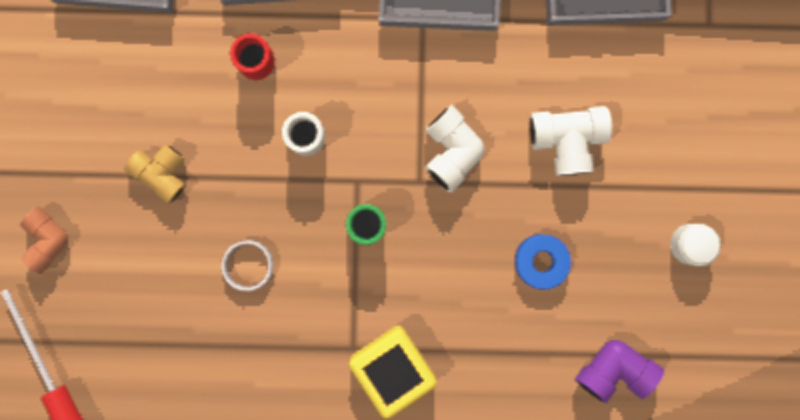

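The crop confirms the four white parts: coupling at crop (302,133), elbow (458,148), tee (570,140) and cap (695,245). Next are the yaws and the tool axes.

```bash
python3 - <<'E'
import numpy as np,cv2
from h import *
from scipy.spatial.transform import Rotation as Ro
from cell import robot
s=robot.sense();q=s['eef_rot'];print('R tool',Ro.from_quat([q[1],q[2],q[3],q[0]]).as_matrix().round(3).tolist())
D=[dict(np.load('pics/%s0.npz'%n)) for n in ('top','scene')]
for name,c,r in (('elbow',(.444,-.0816),.05),('tee',(.4528,-.1915),.055),('coup',(.453,.051),.035),('cap',(.362,-.306),.035)):
  for d in D:
    P=cloud(d);m=(np.hypot(P[...,0]-c[0],P[...,1]-c[1])<r)&(P[...,2]>.008)&(d['range_z']>0)
    p=P[m]; h=np.percentile(p[:,2],99)
    rect=cv2.minAreaRect((p[:,:2]*1000).astype(np.float32))
    print(name,len(p),'h',h.round(4),[np.round(x,1) for x in rect])
    if name in('coup','cap'):
        print('  circ',np.round(cv2.minEnclosingCircle((p[p[:,2]>.012][:,:2]*1000).astype(np.float32))[0],1)); continue
    # ridge raster
    t=p[p[:,2]>0.024]*1000
    L=cv2.fitLine(t[:,:2].astype(np.float32),cv2.DIST_L2,0,1,1).ravel()
    # pca and robust line for halves
    g=np.zeros((24,24),int)
    ij=((t[:,:2]-np.array(c)*1000)/5+12).astype(int)
    for i,j in ij:
        if 0<=i<24 and 0<=j<24:g[i,j]+=1
    print('\n'.join(''.join('%2d'%g[i,j] if g[i,j] else ' .' for j in range(23,-1,-1)) for i in range(23,-1,-1)))
E
```

```text
R tool [[-0.0, 0.313, -0.95], [0.001, -0.95, -0.313], [-1.0, -0.001, 0.0]]
elbow 743 h 0.0353 [array([444.1, -81.6]), array([58.1, 58.1]), np.float64(46.5)]
 . . . . . . . . . . . . . . . . . . . . . . . .
 . . . . . . . . . . . . . . . . . . . . . . . .
 . . . . . . . . . . . . . . . . . . . . . . . .
 . . . . . . . . . . . . . . . . . . . . . . . .
 . . . . . . . . . . . 3 1 . . . . . . . . . . .
 . . . . . . . . . . 3 6 3 3 . . . . . . . . . .
 . . . . . . . . . 3 9 9 8 4 . . . . . . . . . .
 . . . . . . . . 3 6 8 9 9 6 1 . . . . . . . . .
 . . . . . . . . 9 6 7 6 6 9 6 1 . . . . . . . .
 . . . . . . . . 210 9 9 4 9 9 5 1 . . . . . . .
 . . . . . . . . . 4 6 9 6 6 6 7 4 . . . . . . .
 . . . . . . . . . . . 4 7 9 9 7 4 1 . . . . . .
 . . . . . . . . . . . 1 7 9 9 8 4 2 . . . . . .
 . . . . . . . . . 1 2 6 9 8 9 6 5 . . . . . . .
 . . . . . . . . . 8 9 6 5 7 9 3 1 . . . . . . .
 . . . . . . . . 7 9 9 8 7 8 4 . . . . . . . . .
 . . . . . . . . 2 9 9 6 9 9 2 . . . . . . . . .
 . . . . . . . . . 3 9 6 9 7 . . . . . . . . . .
 . . . . . . . . . . 1 7 7 2 . . . . . . . . . .
 . . . . . .
[... 3714 characters left out ...]
. . . . . . . . . . . . . . . . . . . . . . .
 . . . . . . . . . . . . . . . . . . . . . . . .
 . . . . . . . . . . . . . . . . . . . . . . . .
 . . . . . . . . . . . . . . . . . . . . . . . .
 . . . . . . . . . . . . . . . . . . . . . . . .
 . . . . . . . . . . . . . . . . . . . . . . . .
coup 346 h 0.0479 [array([453.,  51.]), array([34.5, 34.1]), np.float64(46.4)]
  circ [453.5  51.2]
coup 464 h 0.0483 [array([457.9,  49.1]), array([33.8, 37.5]), np.float64(74.2)]
  circ [457.4  47.5]
cap 397 h 0.0331 [array([ 362. , -306.2]), array([36.4, 36.7]), np.float64(0.6)]
  circ [ 362.2 -305.9]
cap 350 h 0.034 [array([ 369. , -309.4]), array([37.8, 32.6]), np.float64(73.7)]
  circ [ 367.8 -308.9]
```

```bash
cat > plan.py <<'E'
import sys,numpy as np
from cell import robot
from scipy.spatial.transform import Rotation as Ro
def go(x,y,z):
    s=robot.sense();q=s['eef_rot'];R=Ro.from_quat([q[1],q[2],q[3],q[0]]).as_matrix()
    d=R.T@(np.array([x,y,z])/1000-s['tool_pos']);n=np.linalg.norm(d)
    print('t %.2f pos %s jaw %.1f gap %.1fmm F %s j7 %.2f tilt %.2fdeg'%(s['clock'],(s['tool_pos']*1000).round(1) if hasattr(s['tool_pos'],'round') else s['tool_pos'],np.degrees(np.arctan2(R[1,1],R[0,1])),s['finger_gap']*87,np.round(s['contact_force'],1),s['joints'][6],np.degrees(np.arccos(min(1,-R[2,0])))))
    print('shift tool mm',(d*1000).round(1),'dist',round(n*1000,1))
go(*map(float,sys.argv[1:4]))
E
python3 plan.py 362 -306 60
```

```text
t 0.10 pos [ 195.2 -593.4  221.8] jaw -71.8 gap 86.7mm F [ 0.2  0.7 -0.4] j7 -0.09 tilt 0.07deg
shift tool mm [ 162.1 -220.6 -248.3] dist 369.6
```

```bash
python3 -m creep '{"xyz": [[0.02,-0.0276,-0.031],[0.02,-0.0276,-0.031],[0.02,-0.0276,-0.031],[0.02,-0.0276,-0.031],[0.02,-0.0276,-0.031],[0.02,-0.0276,-0.031],[0.02,-0.0276,-0.031],[0.02,-0.0274,-0.0313]], "twist": [[0,0,0],[0,0,0],[0,0,0],[0,0,0],[0,0,0],[0,0,0],[0,0,0],[0,0,0]]}' 60; python3 plan.py 362 -306 5
```

```text
clock: 0.9
tool_pos: [0.3626, -0.305, 0.0618]
eef_rot: [-0.112, -0.698, -0.112, 0.698]
contact_force: [0.4, 0.1, 0.8]
finger_gap: 0.765
t 0.90 pos [ 362.6 -305.    61.8] jaw -71.8 gap 66.5mm F [0.4 0.1 0.8] j7 -0.70 tilt 0.01deg
shift tool mm [56.8  0.8  0.9] dist 56.8
```

```bash
python3 -m creep '{"xyz": [[0.028,0.0005,0.0005],[0.022,0,0],[0.006,0,0],[0,0,0]], "twist": [[0,0,0],[0,0,0],[0,0,0],[0,0,0]]}'; python3 -m creep '{"xyz": [[0,0,0],[0,0,0],[0,0,0],[0,0,0],[0,0,0]], "twist": [[0,0,0],[0,0,0],[0,0,0],[0,0,0],[0,0,0]]}' 255; python3 plan.py 625 232 80
```

```text
clock: 1.3
tool_pos: [0.3613, -0.3069, 0.006]
eef_rot: [-0.111, -0.698, -0.112, 0.699]
contact_force: [0.3, 0.9, 0.0]
finger_gap: 0.769
clock: 1.8
tool_pos: [0.3621, -0.3075, 0.007]
eef_rot: [0.112, 0.698, 0.112, -0.698]
contact_force: [-0.1, 0.5, 2.6]
finger_gap: 0.414
t 1.80 pos [ 362.1 -307.5    7. ] jaw -71.8 gap 36.0mm F [-0.1  0.5  2.6] j7 -0.73 tilt 0.05deg
shift tool mm [ -73.2 -430.3 -418.3] dist 604.6
```

```bash
python3 -m creep '{"xyz": [[0,0,0],[-0.02,0,0],[-0.035,0,0],[-0.035,0,0],[0,0,0]], "twist": [[0,0,0],[0,0,0],[0,0,0],[0,0,0],[0,0,0]]}'; python3 plan.py 625 232 95; python3 - <<'E'
from cell import get_image
import cv2
d=get_image('scene');cv2.imwrite('pics/s1.png',d['frame'][:,:,::-1])
E
```

```text
clock: 2.3
tool_pos: [0.3642, -0.3088, 0.1008]
eef_rot: [0.114, 0.7, 0.11, -0.697]
contact_force: [0.8, -1.2, -0.5]
finger_gap: 0.423
t 2.30 pos [ 364.2 -308.8  100.8] jaw -71.8 gap 36.8mm F [ 0.8 -1.2 -0.5] j7 -0.68 tilt 0.41deg
shift tool mm [   4.7 -432.3 -416.7] dist 600.5
```

View pics/s1.png

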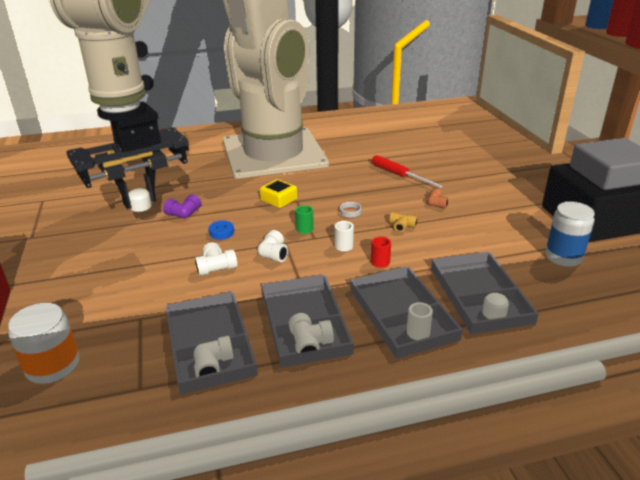

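The scene view shows the cap lifted between the fingers at (140,200), with everything else undisturbed. Next I carry it to the left-hand bin.

```bash
python3 -m creep '{"xyz": [[0,-0.033,-0.032],[0,-0.033,-0.032],[0,-0.033,-0.032],[0,-0.033,-0.032],[0,-0.033,-0.032],[0,-0.033,-0.032],[0,-0.033,-0.032],[0,-0.033,-0.032]], "twist": [[0,0,0],[0,0,0],[0,0,0],[0,0,0],[0,0,0],[0,0,0],[0,0,0],[0,0,0]]}'; python3 plan.py 625 232 95
```

```text
clock: 3.15
tool_pos: [0.5224, 0.0252, 0.0952]
eef_rot: [-0.112, -0.698, -0.112, 0.699]
contact_force: [0.3, -0.1, -0.4]
finger_gap: 0.417
t 3.15 pos [522.4  25.2  95.2] jaw -71.8 gap 36.3mm F [ 0.3 -0.1 -0.4] j7 -1.52 tilt 0.09deg
shift tool mm [ 1.000e-01 -1.644e+02 -1.620e+02] dist 230.8
```

```bash
python3 -m creep '{"xyz": [[0,-0.033,-0.032],[0,-0.033,-0.032],[0,-0.033,-0.032],[0,-0.033,-0.032],[0,-0.032,-0.034],[0,0,0],[0,0,0]], "twist": [[0,0,0],[0,0,0],[0,0,0],[0,0,0],[0,0,0],[0,0,0],[0,0,0]]}'; python3 plan.py 625 232 13
```

```text
clock: 3.85
tool_pos: [0.6242, 0.2312, 0.0943]
eef_rot: [-0.113, -0.697, -0.113, 0.699]
contact_force: [0.3, -0.1, -0.0]
finger_gap: 0.416
t 3.85 pos [624.2 231.2  94.3] jaw -71.7 gap 36.2mm F [ 0.3 -0.1 -0. ] j7 -1.89 tilt 0.17deg
shift tool mm [81.3 -0.4 -1.3] dist 81.3
```

```bash
python3 -m creep '{"xyz": [[0.03,0,-0.001],[0.03,0,0],[0.015,0,0],[0.006,0,0],[0.002,0,0],[0,0,0]], "twist": [[0,0,0],[0,0,0],[0,0,0],[0,0,0],[0,0,0],[0,0,0]]}'; python3 -m creep '{"xyz": [[0,0,0],[0,0,0],[0,0,0],[0,0,0]], "twist": [[0,0,0],[0,0,0],[0,0,0],[0,0,0]]}' 95; python3 plan.py 453 51 100
```

```text
clock: 4.45
tool_pos: [0.6268, 0.2303, 0.0145]
eef_rot: [0.112, 0.699, 0.112, -0.698]
contact_force: [0.2, 0.7, -0.5]
finger_gap: 0.421
clock: 4.85
tool_pos: [0.6264, 0.2304, 0.0139]
eef_rot: [0.112, 0.698, 0.112, -0.698]
contact_force: [-0.1, -0.7, -0.8]
finger_gap: 0.612
t 4.85 pos [626.4 230.4  13.9] jaw -71.8 gap 53.2mm F [-0.1 -0.7 -0.8] j7 -1.92 tilt 0.03deg
shift tool mm [-86.2 116.2 220.7] dist 263.9
```

```bash
python3 -m creep '{"xyz": [[-0.02,0,0],[-0.033,0,0],[-0.033,0,0],[0,0.019,0.036],[0,0.019,0.037],[0,0.019,0.037],[0,0.019,0.037],[0,0.02,0.037]], "twist": [[0,0,0],[0,0,0],[0,0,0],[0,0,0],[0,0,0],[0,0,0],[0,0,0],[0,0,0]]}' 75; python3 plan.py 453 51 12; python3 - <<'E'
from cell import get_image
import cv2
d=get_image('scene');cv2.imwrite('pics/s2.png',d['frame'][180:400,120:620,::-1])
E
```

```text
clock: 5.65
tool_pos: [0.4802, 0.0806, 0.0995]
eef_rot: [0.112, 0.698, 0.112, -0.698]
contact_force: [0.8, -0.4, -0.1]
finger_gap: 0.705
t 5.65 pos [480.2  80.6  99.5] jaw -71.8 gap 61.4mm F [ 0.8 -0.4 -0.1] j7 -1.62 tilt 0.03deg
shift tool mm [87.5 19.6 35.1] dist 96.3
```

View pics/s2.png

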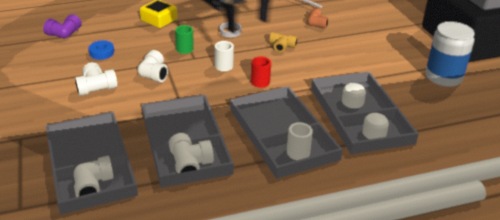

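The crop shows the cap standing dome-up in its compartment at crop (353,95). Next is the coupling.

```bash
python3 -m creep '{"xyz": [[0,0.0195,0.035],[0,0,0],[0.03,0,0],[0.03,0,0],[0.02,0,0],[0.008,0,0],[0,0,0]], "twist": [[0,0,0],[0,0,0],[0,0,0],[0,0,0],[0,0,0],[0,0,0],[0,0,0]]}'; python3 plan.py 453 51 12
```

```text
clock: 6.4
tool_pos: [0.4539, 0.0525, 0.011]
eef_rot: [-0.112, -0.698, -0.112, 0.699]
contact_force: [-1.2, -0.5, 0.7]
finger_gap: 0.701
t 6.40 pos [453.9  52.5  11. ] jaw -71.8 gap 60.9mm F [-1.2 -0.5  0.7] j7 -1.64 tilt 0.08deg
shift tool mm [-1.   1.1  1.3] dist 2.0
```

```bash
python3 -m creep '{"xyz": [[0,0,0],[0,0,0],[0,0,0],[0,0,0],[0,0,0],[0,0,0]], "twist": [[0,0,0],[0,0,0],[0,0,0],[0,0,0],[0,0,0],[0,0,0]]}' 255; python3 -m creep '{"xyz": [[-0.02,0,0],[-0.035,0,0],[-0.035,0,0],[0,0,0]], "twist": [[0,0,0],[0,0,0],[0,0,0],[0,0,0]]}'; python3 plan.py 635.6 83.2 101
```

```text
clock: 7.0
tool_pos: [0.4547, 0.052, 0.0121]
eef_rot: [0.112, 0.699, 0.112, -0.698]
contact_force: [-1.4, -0.6, 6.2]
finger_gap: 0.413
clock: 7.4
tool_pos: [0.4569, 0.0526, 0.1056]
eef_rot: [0.112, 0.701, 0.111, -0.696]
contact_force: [0.3, 0.4, -0.6]
finger_gap: 0.406
t 7.40 pos [456.9  52.6 105.6] jaw -71.8 gap 35.3mm F [ 0.3  0.4 -0.6] j7 -1.53 tilt 0.39deg
shift tool mm [   5.8   26.8 -179.3] dist 181.4
```

```bash
python3 -m creep '{"xyz": [[0,0.0065,-0.044],[0,0.0065,-0.044],[0,0.0065,-0.044],[0,0.0065,-0.044],[0,0,0],[0,0,0]], "twist": [[0,0,0],[0,0,0],[0,0,0],[0,0,0],[0,0,0],[0,0,0]]}'; python3 plan.py 635.6 83.2 16
```

```text
clock: 8.0
tool_pos: [0.6292, 0.083, 0.0997]
eef_rot: [-0.112, -0.697, -0.112, 0.699]
contact_force: [-0.7, 0.6, -0.7]
finger_gap: 0.416
t 8.00 pos [629.2  83.   99.7] jaw -71.8 gap 36.2mm F [-0.7  0.6 -0.7] j7 -1.66 tilt 0.15deg
shift tool mm [83.7  1.9 -6.3] dist 83.9
```

```bash
python3 -m creep '{"xyz": [[0.03,0.001,-0.003],[0.03,0,0],[0.015,0,0],[0.006,0,0],[0.002,0,0],[0,0,0]], "twist": [[0,0,0],[0,0,0],[0,0,0],[0,0,0],[0,0,0],[0,0,0]]}'; python3 plan.py 635.6 83.2 16
```

```text
clock: 8.6
tool_pos: [0.6332, 0.0826, 0.0197]
eef_rot: [0.112, 0.699, 0.112, -0.698]
contact_force: [0.2, 0.4, 0.1]
finger_gap: 0.411
t 8.60 pos [633.2  82.6  19.7] jaw -71.8 gap 35.7mm F [0.2 0.4 0.1] j7 -1.70 tilt 0.08deg
shift tool mm [ 3.7  0.1 -2.4] dist 4.4
```

```bash
python3 -m creep '{"xyz": [[0.003,0,0],[0.001,0,0],[0,0,0]], "twist": [[0,0,0],[0,0,0],[0,0,0]]}';python3 -m creep '{"xyz": [[0,0,0],[0,0,0],[0,0,0],[0,0,0]], "twist": [[0,0,0],[0,0,0],[0,0,0],[0,0,0]]}' 95; python3 -m creep '{"xyz": [[-0.025,0,0],[-0.03,0,0],[-0.03,0,0],[-0.02,0,0]], "twist": [[0,0,0],[0,0,0],[0,0,0],[0,0,0]]}'; python3 plan.py 432.9 -193.8 100; python3 - <<'E'
from cell import get_image
import cv2
d=get_image('scene');cv2.imwrite('pics/s3.png',d['frame'][150:420,100:620,::-1])
E
```

```text
clock: 8.9
tool_pos: [0.6336, 0.0826, 0.0161]
eef_rot: [0.112, 0.699, 0.112, -0.697]
contact_force: [-2.6, -0.4, 7.5]
finger_gap: 0.407
clock: 9.3
tool_pos: [0.6327, 0.0824, 0.0145]
eef_rot: [-0.112, -0.698, -0.112, 0.698]
contact_force: [0.3, -0.2, -0.3]
finger_gap: 0.612
clock: 9.7
tool_pos: [0.6333, 0.0827, 0.1218]
eef_rot: [0.112, 0.699, 0.112, -0.697]
contact_force: [0.6, -1.0, 0.0]
finger_gap: 0.624
t 9.70 pos [633.3  82.7 121.8] jaw -71.8 gap 54.3mm F [ 0.6 -1.   0. ] j7 -1.65 tilt 0.11deg
shift tool mm [ 21.3 200.  276.8] dist 342.2
```

View pics/s3.png

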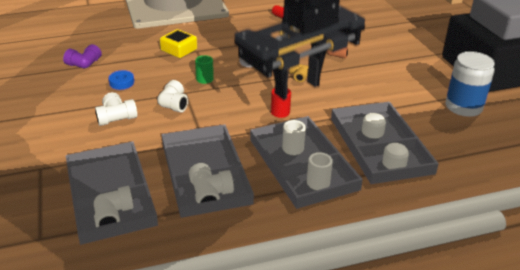

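The coupling stands upright in its compartment at crop (293,135). Next is the tee.

```bash
python3 -m creep '{"xyz": [[0.0027,0.025,0.0346],[0.0027,0.025,0.0346],[0.0027,0.025,0.0346],[0.0027,0.025,0.0346],[0.0027,0.025,0.0346],[0.0027,0.025,0.0346],[0.0027,0.025,0.0346],[0.0027,0.025,0.0346]], "twist": [[0,0,0],[0,0,0],[0,0,0],[0,0,0],[0,0,0],[0,0,0],[0,0,0],[0,0,0]]}'; python3 -m creep '{"xyz": [[0,0,0],[0,0,0],[0,0,0]], "twist": [[5.8,0,0],[5.7,0,0],[0,0,0]]}' 75; python3 plan.py 432.9 -193.8 6
```

```text
clock: 10.55
tool_pos: [0.431, -0.1953, 0.0979]
eef_rot: [0.112, 0.698, 0.112, -0.698]
contact_force: [-0.5, -0.8, 0.4]
finger_gap: 0.63
clock: 10.85
tool_pos: [0.4321, -0.1943, 0.0979]
eef_rot: [0.041, 0.706, 0.041, -0.706]
contact_force: [0.1, 1.5, 0.6]
finger_gap: 0.703
t 10.85 pos [ 432.1 -194.3   97.9] jaw -83.4 gap 61.2mm F [0.1 1.5 0.6] j7 -1.20 tilt 0.01deg
shift tool mm [91.9 -0.4 -0.8] dist 91.9
```

```bash
python3 -m creep '{"xyz": [[0.03,0,-0.001],[0.03,0,0],[0.02,0,0],[0.01,0,0],[0,0,0]], "twist": [[0,0,0],[0,0,0],[0,0,0],[0,0,0],[0,0,0]]}'; python3 -m creep '{"xyz": [[0,0,0],[0,0,0],[0,0,0],[0,0,0],[0,0,0]], "twist": [[0,0,0],[0,0,0],[0,0,0],[0,0,0],[0,0,0]]}' 255; python3 -m creep '{"xyz": [[-0.015,0,0],[-0.035,0,0],[-0.035,0,0],[0,0,0]], "twist": [[0,0,0],[0,0,0],[0,0,0],[0,0,0]]}'; python3 plan.py 593 -72 95;python3 - <<'E'
from cell import get_image
import cv2
d=get_image('scene');cv2.imwrite('pics/s4.png',d['frame'][100:370,100:620,::-1])
E
```

```text
clock: 11.35
tool_pos: [0.4327, -0.1933, 0.007]
eef_rot: [-0.042, -0.705, -0.043, 0.706]
contact_force: [0.1, 0.4, -0.3]
finger_gap: 0.704
clock: 11.85
tool_pos: [0.4336, -0.1942, 0.0084]
eef_rot: [0.042, 0.706, 0.041, -0.706]
contact_force: [-0.8, -0.5, 3.7]
finger_gap: 0.379
clock: 12.25
tool_pos: [0.4359, -0.1949, 0.0972]
eef_rot: [0.043, 0.708, 0.04, -0.704]
contact_force: [0.6, -0.0, -1.3]
finger_gap: 0.382
t 12.25 pos [ 435.9 -194.9   97.2] jaw -83.3 gap 33.2mm F [ 0.6 -0.  -1.3] j7 -1.20 tilt 0.41deg
shift tool mm [   2.8 -103.7 -170.4] dist 199.5
```

View pics/s4.png

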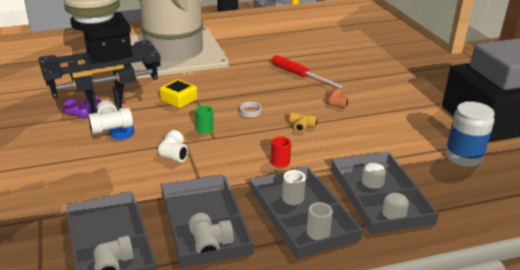

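The tee is held level at crop (110,120).

```bash
python3 -m creep '{"xyz": [[0,-0.0207,-0.034],[0,-0.0207,-0.034],[0,-0.0207,-0.034],[0,-0.0207,-0.034],[0,-0.0207,-0.034],[0,0,0],[0,0,0]], "twist": [[0,0,0],[0,0,0],[0,0,0],[0,0,0],[0,0,0],[0,0,0],[0,0,0]]}'; python3 plan.py 593.5 -72 12
```

```text
clock: 13.0
tool_pos: [0.5895, -0.0703, 0.0912]
eef_rot: [-0.042, -0.705, -0.042, 0.707]
contact_force: [0.2, -0.6, -0.3]
finger_gap: 0.379
t 13.00 pos [589.5 -70.3  91.2] jaw -83.2 gap 33.0mm F [ 0.2 -0.6 -0.3] j7 -1.59 tilt 0.15deg
shift tool mm [79.2  2.3 -4. ] dist 79.3
```

```bash
python3 -m creep '{"xyz": [[0.03,0.002,-0.003],[0.025,0,0],[0.014,0,0],[0.006,0,0],[0.002,0,0],[0,0,0]], "twist": [[0,0,0],[0,0,0],[0,0,0],[0,0,0],[0,0,0],[0,0,0]]}'; python3 plan.py 593.5 -72 12
```

```text
clock: 13.6
tool_pos: [0.5936, -0.0731, 0.0166]
eef_rot: [0.041, 0.706, 0.041, -0.706]
contact_force: [-0.8, 0.2, -0.6]
finger_gap: 0.385
t 13.60 pos [593.6 -73.1  16.6] jaw -83.3 gap 33.5mm F [-0.8  0.2 -0.6] j7 -1.63 tilt 0.06deg
shift tool mm [ 4.6 -1.1 -0. ] dist 4.8
```

Elbow next: I grip leg A (direction 47°) at local (20,-13), which puts the TCP target near world (467,-76), with the jaw at -43°.

```bash
python3 -m creep '{"xyz": [[0.003,0,0],[0.001,0,0],[0,0,0]], "twist": [[0,0,0],[0,0,0],[0,0,0]]}';python3 -m creep '{"xyz": [[0,0,0],[0,0,0],[0,0,0],[0,0,0]], "twist": [[0,0,0],[0,0,0],[0,0,0],[0,0,0]]}' 95; python3 -m creep '{"xyz": [[-0.025,0,0],[-0.03,0,0],[-0.03,0,0],[0,0,0]], "twist": [[0,0,0],[0,0,0],[0,0,0],[0,0,0]]}'; python3 - <<'E'
import numpy as np
a=np.radians(47);R=np.array([[np.cos(a),-np.sin(a)],[np.sin(a),np.cos(a)]])
print(np.array([444.1,-81.6])+R@[20,-13], np.array([444.1,-81.6])+R@[-13,20])
E
python3 plan.py 467 -76 100; python3 - <<'E'
from cell import get_image
import cv2
d=get_image('scene');cv2.imwrite('pics/s5.png',d['frame'][150:420,100:620,::-1])
E
```

```text
clock: 13.9
tool_pos: [0.5936, -0.073, 0.0125]
eef_rot: [0.042, 0.706, 0.041, -0.706]
contact_force: [-0.5, -0.1, 1.2]
finger_gap: 0.381
clock: 14.3
tool_pos: [0.5933, -0.0729, 0.0119]
eef_rot: [0.041, 0.706, 0.041, -0.706]
contact_force: [0.1, 0.5, -1.0]
finger_gap: 0.603
clock: 14.7
tool_pos: [0.5958, -0.0729, 0.1013]
eef_rot: [0.042, 0.708, 0.041, -0.704]
contact_force: [0.9, 0.7, -0.5]
finger_gap: 0.629
[467.24756532 -75.83890465] [420.60694729 -77.46763092]
t 14.70 pos [595.8 -72.9 101.3] jaw -83.3 gap 54.7mm F [ 0.9  0.7 -0.5] j7 -1.58 tilt 0.39deg
shift tool mm [  0.5 -12.  128.3] dist 128.8
```

View pics/s5.png

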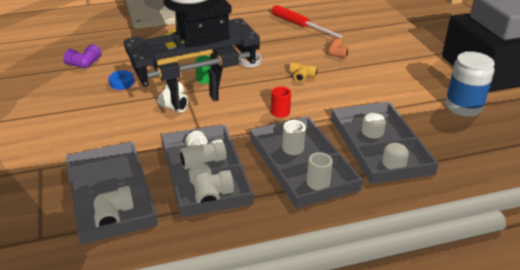

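The tee lies flat in its bin at crop (205,152).

```bash
python3 -m creep '{"xyz": [[0,-0.004,0.043],[0,-0.004,0.043],[0,-0.004,0.042],[0,0,0],[0,0,0],[0,0,0],[0,0,0],[0,0,0]], "twist": [[0,0,0],[0,0,0],[0,0,0],[-8.1,0,0],[-8.1,0,0],[-8.1,0,0],[-8.1,0,0],[-7.9,0,0]]}' 75; python3 -m creep '{"xyz": [[0,0,0]], "twist": [[0,0,0]]}'; python3 plan.py 467.2 -75.8 7
```

```text
clock: 15.55
tool_pos: [0.464, -0.076, 0.0959]
eef_rot: [-0.284, -0.647, -0.284, 0.648]
contact_force: [-0.3, -0.7, -0.8]
finger_gap: 0.706
clock: 15.65
tool_pos: [0.4641, -0.076, 0.096]
eef_rot: [-0.282, -0.648, -0.283, 0.649]
contact_force: [-0.1, 0.4, 0.2]
finger_gap: 0.705
t 15.65 pos [464.1 -76.   96. ] jaw -42.9 gap 61.3mm F [-0.1  0.4  0.2] j7 -0.78 tilt 0.08deg
shift tool mm [89.   2.3 -2.3] dist 89.1
```

```bash
python3 -m creep '{"xyz": [[0.03,0.002,-0.003],[0.03,0,0],[0.02,0,0],[0.008,0,0],[0,0,0]], "twist": [[0,0,0],[0,0,0],[0,0,0],[0,0,0],[0,0,0]]}'; python3 -m creep '{"xyz": [[0,0,0],[0,0,0],[0,0,0],[0,0,0],[0,0,0]], "twist": [[0,0,0],[0,0,0],[0,0,0],[0,0,0],[0,0,0]]}' 255; python3 -m creep '{"xyz": [[-0.015,0,0],[-0.035,0,0],[-0.035,0,0],[0,0,0]], "twist": [[0,0,0],[0,0,0],[0,0,0],[0,0,0]]}'; python3 plan.py 640 -215 95;python3 - <<'E'
from cell import get_image
import cv2
d=get_image('scene');cv2.imwrite('pics/s6.png',d['frame'][100:370,100:620,::-1])
E
```

```text
clock: 16.15
tool_pos: [0.4674, -0.0748, 0.008]
eef_rot: [-0.281, -0.648, -0.282, 0.649]
contact_force: [0.6, -0.4, 1.2]
finger_gap: 0.702
clock: 16.65
tool_pos: [0.4685, -0.0753, 0.0093]
eef_rot: [0.282, 0.649, 0.282, -0.648]
contact_force: [0.4, 0.3, 0.6]
finger_gap: 0.376
clock: 17.05
tool_pos: [0.4711, -0.0752, 0.0991]
eef_rot: [0.284, 0.65, 0.28, -0.646]
contact_force: [0.6, 0.4, -1.1]
finger_gap: 0.38
t 17.05 pos [471.1 -75.2  99.1] jaw -43.0 gap 33.1mm F [ 0.6  0.4 -1.1] j7 -0.79 tilt 0.43deg
shift tool mm [  5.6 218.8 -12.9] dist 219.3
```

View pics/s6.png

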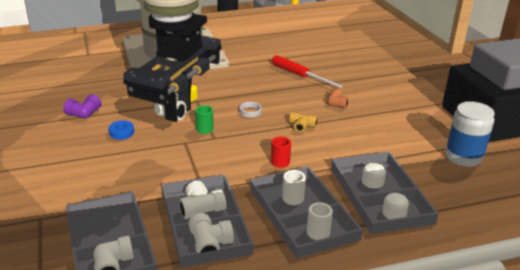

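The elbow is held level at crop (175,105). To clear the compartment walls I'll turn it about 44° so it squares with the bin, then release at TCP (632,-225).

```bash
python3 plan.py 632 -225 95; python3 -m creep '{"xyz": [[0,0.044,-0.0025],[0,0.044,-0.0025],[0,0.044,-0.0025],[0,0.044,-0.0025],[0,0.043,-0.003],[0,0,0]], "twist": [[0,0,0],[0,0,0],[0,0,0],[0,0,0],[0,0,0],[0,0,0]]}'; python3 -m creep '{"xyz": [[0,0,0],[0,0,0],[0,0,0],[0,0,0],[0,0,0],[0,0,0],[0,0,0]], "twist": [[7.3,0,0],[7.3,0,0],[7.3,0,0],[7.3,0,0],[7.3,0,0],[7.2,0,0],[0,0,0]]}'; python3 plan.py 632 -225 13
```

```text
t 17.10 pos [469.9 -75.4  96.8] jaw -43.0 gap 33.0mm F [-0.6  0.3 -0.9] j7 -0.79 tilt 0.29deg
shift tool mm [  2.9 220.6  -1.2] dist 220.6
clock: 17.7
tool_pos: [0.6387, -0.2191, 0.0915]
eef_rot: [-0.28, -0.649, -0.281, 0.649]
contact_force: [-0.7, -1.0, -0.7]
finger_gap: 0.382
clock: 18.4
tool_pos: [0.6366, -0.2143, 0.0934]
eef_rot: [-0.02, -0.706, -0.02, 0.707]
contact_force: [-0.8, 0.1, -0.5]
finger_gap: 0.38
t 18.40 pos [ 636.6 -214.3   93.4] jaw -86.8 gap 33.1mm F [-0.8  0.1 -0.5] j7 -1.40 tilt 0.08deg
shift tool mm [80.4 10.4  5.1] dist 81.2
```

```bash
python3 -m creep '{"xyz": [[0,0.01,0.005],[0,0,0]], "twist": [[0,0,0],[0,0,0]]}'; python3 -m creep '{"xyz": [[0.03,0,0],[0.025,0,0],[0.014,0,0],[0.006,0,0],[0.002,0,0],[0,0,0]], "twist": [[0,0,0],[0,0,0],[0,0,0],[0,0,0],[0,0,0],[0,0,0]]}'; python3 plan.py 632 -225 13
```

```text
clock: 18.6
tool_pos: [0.6317, -0.2276, 0.0936]
eef_rot: [-0.021, -0.706, -0.02, 0.707]
contact_force: [0.1, 0.2, -0.7]
finger_gap: 0.379
clock: 19.2
tool_pos: [0.6334, -0.2254, 0.0178]
eef_rot: [0.021, 0.707, 0.02, -0.706]
contact_force: [0.2, -0.0, -0.5]
finger_gap: 0.381
t 19.20 pos [ 633.4 -225.4   17.8] jaw -86.7 gap 33.2mm F [ 0.2 -0.  -0.5] j7 -1.41 tilt 0.07deg
shift tool mm [ 4.8 -0.5  1.4] dist 5.0
```

```bash
python3 -m creep '{"xyz": [[0.003,0,0],[0.0015,0,0],[0,0,0]], "twist": [[0,0,0],[0,0,0],[0,0,0]]}';python3 -m creep '{"xyz": [[0,0,0],[0,0,0],[0,0,0],[0,0,0]], "twist": [[0,0,0],[0,0,0],[0,0,0],[0,0,0]]}' 108; python3 -m creep '{"xyz": [[-0.025,0,0],[-0.035,0,0],[-0.04,0,0],[-0.04,0,0],[-0.04,0,0],[0,0,0]], "twist": [[0,0,0],[0,0,0],[0,0,0],[0,0,0],[0,0,0],[0,0,0]]}'; python3 plan.py 195 -593 222
```

```text
clock: 19.5
tool_pos: [0.6335, -0.2254, 0.0133]
eef_rot: [0.021, 0.707, 0.02, -0.706]
contact_force: [0.4, 0.2, 2.8]
finger_gap: 0.379
clock: 19.9
tool_pos: [0.6327, -0.2252, 0.0123]
eef_rot: [-0.02, -0.707, -0.02, 0.707]
contact_force: [-0.3, 0.1, -0.1]
finger_gap: 0.566
clock: 20.5
tool_pos: [0.6356, -0.2257, 0.1993]
eef_rot: [0.022, 0.71, 0.019, -0.704]
contact_force: [1.6, -0.9, 1.1]
finger_gap: 0.576
t 20.50 pos [ 635.6 -225.7  199.3] jaw -86.7 gap 50.1mm F [ 1.6 -0.9  1.1] j7 -1.36 tilt 0.56deg
shift tool mm [-25.7 341.4 460.7] dist 574.0
```

```bash
python3 -m creep '{"xyz": [[-0.004,0.026,0.035],[-0.004,0.026,0.035],[-0.004,0.026,0.035],[-0.004,0.026,0.035],[-0.004,0.026,0.035],[-0.004,0.026,0.035],[-0.004,0.026,0.035],[0,0.026,0.035]], "twist": [[0,0,0],[0,0,0],[0,0,0],[0,0,0],[0,0,0],[0,0,0],[0,0,0],[0,0,0]]}'; python3 - <<'E'
from cell import get_image
from h import *
d=get_image('top');cv2.imwrite('pics/t7.png',d['frame'][:,:,::-1])
s=get_image('scene');cv2.imwrite('pics/s7.png',cv2.resize(s['frame'][170:410,120:570,::-1],None,fx=1.7,fy=1.7))
P=cloud(d);d0=dict(np.load('pics/top0.npz'));P0=cloud(d0)
for n,c in dict(cap=(625,232),coup=(635,83),tee=(613,-70),elbow=(612,-212)).items():
    m=(abs(P[...,0]*1000-c[0])<48)&(abs(P[...,1]*1000-c[1])<48)&(P[...,2]>.012)
    p=P[m];print(n,'top',np.percentile(p[:,2],98).round(4),'floor',np.median(P[(abs(P[...,0]*1000-c[0])<48)&(abs(P[...,1]*1000-c[1])<48)&(P[...,2]<.012)][:,2]).round(4),p[:,:2].min(0).round(3),p[:,:2].max(0).round(3))
for n,(u,v) in dict(brass=(208,246),copper=(151,280)).items():
    sl=np.s_[v-25:v+25,u-25:u+25];print(n,np.abs(P[sl][...,2]-P0[sl][...,2]).mean())
E
```

```text
clock: 21.3
tool_pos: [0.3639, -0.4501, 0.2208]
eef_rot: [0.021, 0.707, 0.02, -0.707]
contact_force: [1.2, -0.5, 0.1]
finger_gap: 0.579
cap top 0.0367 floor 0.0033 [0.607 0.186] [0.673 0.28 ]
coup top 0.0505 floor 0.0031 [0.587 0.036] [0.683 0.131]
tee top 0.0381 floor 0.0031 [ 0.582 -0.104] [ 0.645 -0.033]
elbow top 0.0383 floor 0.0027 [ 0.564 -0.26 ] [ 0.659 -0.166]
brass 0.008296053916353045
copper 0.007218338625335247
```

View pics/t7.png

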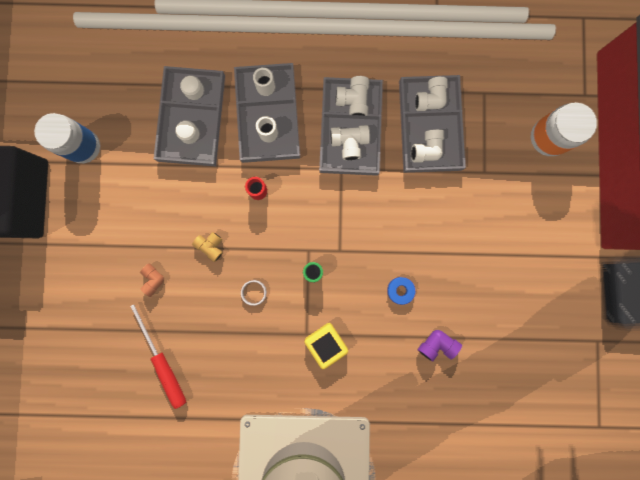

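View pics/s7.png

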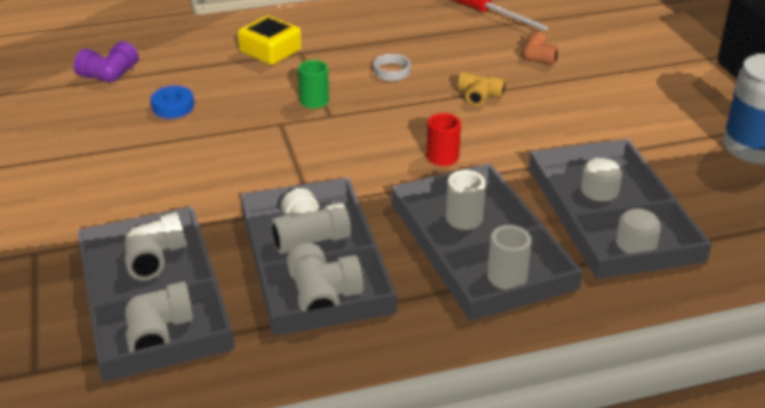

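The top view shows all four parts in the right compartments: cap (188,131), coupling (266,129), tee (350,138) and elbow (428,148). Their tops are at 37, 50, 38 and 38 mm, so each rests on the 4 mm floor. The brass tee (208,246) and copper elbow (151,280) are at their original pixels. I'll check the odd depth difference on those two, then hand in.

```bash
python3 - <<'E'
import cv2,numpy as np
a=cv2.imread('pics/top0.png').astype(int);b=cv2.imread('pics/t7.png').astype(int)
for n,(u,v) in dict(brass=(208,246),copper=(151,280)).items():
    print(n,'mean colour diff',np.abs(a-b)[v-25:v+25,u-25:u+25].mean())
from cell import workorder,robot
print(workorder.finish_job(),robot.sense()['clock'])
E
```

```text
brass mean colour diff 1.3742666666666667
copper mean colour diff 1.4057333333333333
the job is handed in; nothing more can be done
the job is handed in; nothing more can be done
```

I put all four white fittings (cap, coupling, tee and elbow) in the empty compartments beside their matching samples and handed the job in at about 21 s.

**Final checks:** the last top and scene pictures show each part clear of the walls and the same way up as I found it. Top heights were 37, 50, 38 and 38 mm for cap, coupling, tee and elbow, which fits each one resting on the 4 mm floor. The gripper was open and well away, with forces of only a few newtons at the readings after each move.

**Check that disagreed:** the depth comparison on the brass tee and copper elbow gave a mean change of about 7–8 mm. The colour pictures there are nearly identical (mean difference 1.4 of 255), and both sit at the same pixels as at the start. I took the depth difference as dropouts in the sensor reading, but did not confirm that separately.

**Placing note:** the cap was released about 3 mm above the floor and settled upright.

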